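# Set the contact grill's lid brake so the open lid holds

### The arm

A 7-joint arm with a two-finger parallel gripper is mounted at the origin on a cart in front of the work surface, level with it; the furniture and walls round the work are solid. World frame = base frame: x ahead of the robot, y to its left, z up, the work surface at z = 0. Lengths are in m, angles in rad, forces in N, time in s.
With the tool pointing down it reaches from about 0.35 to 0.9 m from the base axis. Payload 8.1 kg.
Tool frame: the origin (TCP) lies midway between the tips of the shut fingers; the grasp point (between the pads) lies 19 mm behind it; z points along the fingers, y is the line along which they close (so a half turn about z gives the same grasp; the last joint's range is limited). The gripper opens to 92 mm and grips with 3 to 60 N. Pads are 19 mm wide; open, the fingers measure 130 mm over their backs; the gripper's body (75 mm by 190 mm) begins 47 mm behind the grasp point.
Start: joints at [-1.39, 0.434, 0.025, 1.573, -0.012, 1.134, -0.075], TCP at [0.175, 0.6, 0.227] pointing down, gripper open.
Joint ranges: [-2.62, 2.62], [-0.44, 2.09], [-1.27, 1.32], [0.08, 2.57], [-1.32, 4.46], [0.12, 2], [-2.74, 2.74]. Speed limits (rad/s): [2.22, 2.22, 3.01, 3.01, 3.14, 3.14, 3.14].

### API

Orientations are given as a rotation vector (axis times angle).
In Python, from cell import arm gives the robot as it stands.
- The arm moves only by the tool send_rows, never from a script. Its argument "increments" is a list of rows, each a list of 3 entries, a list of its own where there are three numbers: the finger opening in cm, from 0 to 9.18, then the shift along the tool's x, y, z in cm, then the turn, a rotation vector about the tool's x, y, z in rad. A call has 1 to 5 rows; each row shifts and turns the commanded pose from where the row before left it, along the tool's axes as they then stand; what a row does not reach is not made up. A row lasts 1/10 s, in which the tool goes at most 50 mm and 8.59 degrees, less where a joint would pass 70% of its speed; a pose out of reach is approached as far as the arm can. A call is refused whole if a number of a shift passes 5 or a number of a turn 0.15, either way. A call with a gripper value outside its range is refused whole. The fingers move at their own pace and stop on an object; "force" is the grip in N (left out, the last holds). Time passes only in rows, so rows that do not move let the fingers close. It gives the time, the measured TCP pose, the force, the opening and the grip force at its end, in the units of the state.
- arm.observe(): the state, without advancing time (a new reading comes with each control period).
- arm.get_image(name): name is "side" or "top" or "wrist"; returns the picture (480x640x3 uint8, red, green, blue); there is no depth.
- arm.camera_params(name): a dict with "camera_matrix" (3x3 intrinsics, pixels), "R" (3x3) and "t" (3): a world point X has camera coordinates R X + t. Camera axes: x right, y down, z forward; pixel columns grow to the right and rows downward; lengths in m; the calibration is good to about 2 mm. A picture is of the moment at which its call begins: read the wrist's pose just before it. camera_params takes no time and is no camera call; for the wrist camera it gives the pose at the moment of the call.
- arm.sign_off(): hands the job in; it is judged then, once.
The state is a dict: "clock": time; "joints": joint angles; "dq": joint speeds; "joint_efforts": joint torques, N m; "position": TCP position; "ee_rot": TCP orientation; "force": force on the tool from outside, world axes, zero at the start; "ft_torque": the same for the moment, N m; "width": opening from 0.0 (shut) to 1.0 (fully open); "gripper_force": force on a finger pad.
Only numpy, scipy, OpenCV 4.12 (cv2) and the standard library are available. Lean on these libraries where they do the work, as an engineer would, in place of code of your own. Each camera call takes 0.05 s, during which the arm holds its last target. There are 200 camera calls.

### The job

The lid of the contact grill drops shut because its hinge brake is slack: draw the red-gripped brake lever forward and down until the brake bites firmly enough for the lid to stay where it is put, but no harder, so that the lid need not be forced. Then lift the lid by its handle to about half open and let go to see that it stays; if it sinks, tighten a little more and try again. Finally press straight down on the handle bar with a closed fingertip, steadily at about half a kilo (5 N), to prove that the lid does not sink, and leave it standing half open by itself, the other things undisturbed.

Things in the scene. Friction and masses are not known exactly. Their poses are not given: they have to be found in the camera images.
- grill: contact grill, steel and black, 236 x 250 mm, lid top 98 mm high when shut, standing firm. Origin under the middle of its base; x to its rear (hinge side), y to its left, z up; the handle is at its front (-x). Hinge axis along y at x = 95, z = 80 mm. Hinge towers 60 mm deep, 110 mm high stand left and right of the lid's rear; the brake lever is outside the right one
- grill_lid: the grill's lid with handle, 0.7 to 1.05 kg. Origin on the hinge axis at mid-width; axes as the grill's when shut (as at the start). Opens about +y, front going up, 72 degrees at most: the angle of its z to the vertical is its opening. Brake slack: it falls shut, lifting takes 3 to 6 N at the bar. Brake set right: it stays, lifting takes 10 to 18 N; pressed too hard it lets go and drops
- handle_bar (a point): middle of the lid's grip bar: black, round, 16 mm diameter, 136 mm long along the lid's y, at x = -190, z = 68 mm in the lid's frame (148 mm above the worktop when shut), 42 mm of air under it. To be pinched from above firmly (50 N or more), fingers before and behind it; its sleeve turns, so the fingers may stay upright as the lid swings. Axes as the lid's
- brake_lever: brake lever outside the right hinge tower. Origin on the hinge axis; z points along the lever to its grip, y as the grill's. Slack it leans 14 to 21 degrees forward of upright; drawn to the grill's front and down it tightens the hinge brake, up to 106 degrees from upright, and stays where it is left. Drawn back up it slackens
- lever_grip (a point): middle of the lever's red round grip, 14 mm diameter, 36 mm long along y, sticking out to the right at the lever's end: y = -30, z = 70 mm in the lever's frame. To be pinched from above, fingers before and behind it; its sleeve turns, so the fingers may stay upright as the lever swings
- brake_core: the brake, hidden in the right hinge tower, origin on the hinge axis. Slack, the lever takes 9.5 to 10.5 N at its grip (after 0.15 rad of take-up). At 28 to 63 degrees from upright (differs each time) the brake bites and the pull begins to rise. Right is 4.5 to 6 N above slack, about 0.42 to 0.6 rad past the bite; with less the lid may sink, with over 6.5 N or 0.65 rad it is too tight
- tin: flat yellowish oval-cornered food tin, 63 x 105 x 25 mm, lying on the hob; bystander, origin under it
- mug: cream mug with dots, 92 x 127 x 93 mm, on the hob; bystander, origin under it
- teaspoon: steel teaspoon 130 mm long, lying right of the grill; bystander, origin under it
- pepper_mill: wooden pepper mill, 58 mm across, 170 mm high, on the hob's rear right; bystander, origin under it
- oil_bottle: tall glass oil bottle, 61 mm across, 268 mm high, on the hob's rear right; bystander, origin under it
- onion: red onion, 78 mm, on the chopping board on the hob; bystander, origin under it
- lemon: lemon, 72 mm, on the chopping board on the hob; bystander, origin under it

How it is judged:
By the outcome, as a careful person would: the job done as asked, in the order asked, and still so for the second after the job is handed in, with the robot touching nothing.
It also fails if it takes over 72 s, if anything falls off the work surface, if the arm or the gripper's body presses on something with over 40 N, if the wrist force passes 120 N, or if a joint passes its speed limit or range.

## Working session

There is one attempt and no reset: what is moved stays moved. The work goes in short steps, Python scripts to look and compute and a tool call to move; the robot and the scene stay as the last step left them, time stands still between calls to the robot, and variables do not carry over. Pictures are saved under pics/ and viewed, at most 10 in all, crops included, and the job is handed in when it is done.

Besides the shell and the picture viewer there is one more tool, called after "Emit:" as name(argument=value, ...), one argument or row to a line, values as JSON. send_rows: Moves the arm, as the interface text tells. Its arguments: {"type":"object","properties":{"increments":{"type":"array"},"force":{"type":"number"}},"required":["increments"]}

```bash
mkdir -p pics; ls; python3 - <<'E'
from cell import arm
import cv2,numpy as np
for n in("top","side"):
    im=arm.get_image(n); cv2.imwrite(f"pics/{n}0.png",im[:,:,::-1])
    p=arm.camera_params(n); print(n,p)
print(arm.observe())
E
```

```text
pics
top {'camera_matrix': array([[519.12759516,   0.        , 320.44004752],
       [  0.        , 519.12759516, 238.69872175],
       [  0.        ,   0.        ,   1.        ]]), 'R': array([[ 0.04037266, -0.99917979, -0.00312849],
       [-0.9667087 , -0.03826848, -0.25300159],
       [ 0.25267436,  0.01323869, -0.9674608 ]]), 't': array([-0.03773233,  0.60041452,  1.45702642])}
side {'camera_matrix': array([[449.70497788,   0.        , 321.16352356],
       [  0.        , 449.70497788, 238.5768428 ],
       [  0.        ,   0.        ,   1.        ]]), 'R': array([[-0.98847155, -0.15123271,  0.00725714],
       [-0.08391381,  0.50731222, -0.85766706],
       [ 0.12602568, -0.84838846, -0.51415421]]), 't': array([0.57833331, 0.13931782, 1.52425896])}
{'clock': 0.1, 'joints': array([-1.38959692,  0.43510913,  0.02498535,  1.57398691, -0.01158639,
        1.13403322, -0.07512188]), 'dq': array([ 0.00039585, -0.00037703,  0.0010946 , -0.00108546,  0.00094557,
       -0.0033581 ,  0.00111965]), 'joint_efforts': array([ 2.68257223e-03, -6.69132757e+01,  9.88155194e-01, -3.15145004e+01,
       -6.04235474e-02,  3.74114478e-02,  4.07876007e-05]), 'position': array([0.17493642, 0.59954012, 0.22605848]), 'ee_rot': array([-4.44438022e-01, -3.10994116e+00,  2.18463692e-03]), 'force': array([-0.04179037, -0.43093891, -0.08709975]), 'ft_torque': array([ 0.01876015, -0.01892412,  0.02156854]), 'gripper_force': 0.0, 'width': 1.0008162161591847}
```

View pics/top0.png

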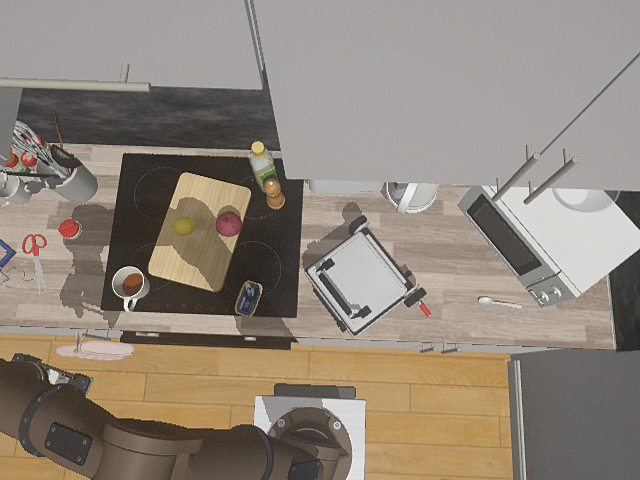

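View pics/side0.png

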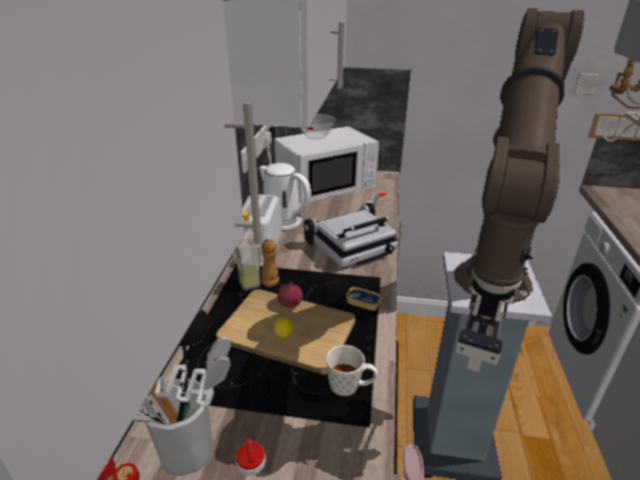

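The top view shows the grill at about (360,280), turned so the handle faces lower left, with the towers at (360,225) and (415,297) and the red grip near (425,310). The side view shows the red grip near (381,194) and the handle bar near (363,228). I'll enlarge the top crop and triangulate the red grip.

```bash
cat > h.py <<'E'
import numpy as np,cv2
from cell import arm
def ray(p,uv):
    R,t,K=p["R"],p["t"],p["camera_matrix"]
    return -R.T@t, R.T@np.linalg.solve(K,[*uv,1.])
def plane(p,uv,z):
    c,d=ray(p,uv); return c+d*(z-c[2])/d[2]
def two(p1,u1,p2,u2):
    a,d=ray(p1,u1);b,e=ray(p2,u2)
    s=np.linalg.lstsq(np.c_[d,-e],b-a,rcond=None)[0]
    x,y=a+d*s[0],b+e*s[1]; return (x+y)/2,np.linalg.norm(x-y)
def red(im,box):
    x0,y0,x1,y1=box; c=im[y0:y1,x0:x1].astype(int)
    m=(c[...,0]>120)&(c[...,1]<80)&(c[...,2]<80)
    ys,xs=np.nonzero(m); return np.array([xs.mean()+x0,ys.mean()+y0]),m.sum(),np.c_[xs+x0,ys+y0]
def proj(p,X):
    q=p["camera_matrix"]@(p["R"]@np.array(X)+p["t"]); return q[:2]/q[2]
E
python3 - <<'E'
from h import *
t=cv2.imread("pics/top0.png");s=cv2.imread("pics/side0.png")
pt,ps=arm.camera_params("top"),arm.camera_params("side")
a,n,q=red(t[:,:,::-1],(405,290,445,330));b,m,_=red(s[:,:,::-1],(370,185,395,202))
print(a,n,b,m,two(pt,a,ps,b))
print(cv2.fitLine(q.astype(np.float32),2,0,.01,.01).ravel())
c=np.hstack([cv2.resize(t[210:340,295:440],None,fx=4,fy=4,interpolation=cv2.INTER_CUBIC)])
cv2.imwrite("pics/c1.png",c)
c=cv2.resize(s[180:270,295:405],None,fx=6,fy=6,interpolation=cv2.INTER_CUBIC);cv2.imwrite("pics/c2.png",c)
E
```

```text
[424.76315789 309.36842105] 38 [381.88888889 193.94444444] 18 (array([ 0.39442914, -0.30586243,  0.14679172]), np.float64(0.0032925897808460335))
[  0.6231838    0.78207546 424.76315    309.3684    ]
```

View pics/c1.png

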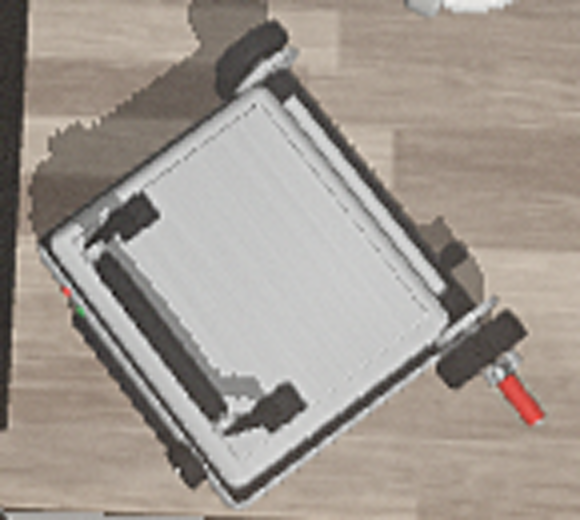

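View pics/c2.png

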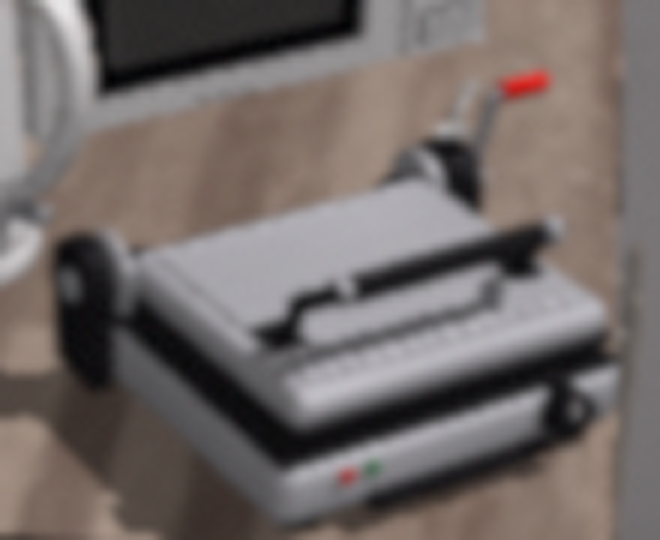

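The crops show the bar from about (321,274) to (350,313) in the top view and (353,229) to (387,218) in the side view. The grip's z of 0.147 matches the expected 80+70·cos17°.

```bash
python3 - <<'E'
from h import *
pt,ps=arm.camera_params("top"),arm.camera_params("side")
A=plane(pt,(321.2,274.2),.148);B=plane(pt,(350.,313.),.148)
print(A,B,np.linalg.norm(A-B),"mid",(A+B)/2)
print(two(pt,(321.2,274.2),ps,(353.3,228.8)),two(pt,(350,313),ps,(387.5,218.3)))
d=A-B;print("yaw bar",np.degrees(np.arctan2(-d[0],d[1])))
# grip axis
v=np.array([.6232,.7821]);a=np.array([424.763,309.368])
p,q=plane(pt,a-5*v,.147),plane(pt,a+5*v,.147);d=p-q;print("yaw grip",np.degrees(np.arctan2(-d[0],d[1])),plane(pt,a,.147))
# lid corners crop (45,245)left-front,(240,500)front-right,(265,85),(450,320)
for u in((48,240),(235,490),(265,88),(448,320)):print(plane(pt,(295+u[0]/4,210+u[1]/4),.09))
from scipy.spatial.transform import Rotation as R
r=R.from_rotvec(arm.observe()["ee_rot"]).as_matrix();print(r.round(3))
E
```

```text
[ 0.4816509  -0.02086802  0.148     ] [ 0.37798224 -0.1031926   0.148     ] 0.13238023839036075 mid [ 0.42981657 -0.06203031  0.148     ]
(array([ 0.48068196, -0.02073915,  0.14250488]), np.float64(0.003953679556668926)) (array([ 0.37182091, -0.102582  ,  0.15001472]), np.float64(0.01181417908650416))
yaw bar -51.546471747153596
yaw grip -50.932727214471605 [ 0.39605979 -0.3059717   0.147     ]
[0.50330546 0.02109057 0.09      ]
[ 0.33081137 -0.11792162  0.09      ]
[ 0.62316287 -0.13289963  0.09      ]
[ 0.45662438 -0.26687459  0.09      ]
[[-0.96   0.28  -0.   ]
 [ 0.28   0.96  -0.001]
 [-0.    -0.001 -1.   ]]
```

```bash
cat >> h.py <<'E'
from scipy.spatial.transform import Rotation as Ro
YAW=np.radians(-51.4); EX=np.array([np.cos(YAW),np.sin(YAW),0]); EY=np.array([-np.sin(YAW),np.cos(YAW),0])
TGT=np.c_[EY,EX,[0,0,-1.]]   # tool x=EY? check handedness
assert np.linalg.det(TGT)>0
def st():
    o=arm.observe(); return o["position"],Ro.from_rotvec(o["ee_rot"])
def need(P):
    "shift (cm, tool axes) and turn still needed to pose P,TGT"
    p,r=st(); return (r.inv().apply(np.array(P)-p)*100).round(2),(r.inv()*Ro.from_matrix(TGT)).as_rotvec().round(3)
E
python3 - <<'E'
from h import *
p,r=st()
G=np.array([.396,-.306,.147]);print(need(G+[0,0,.06]))
# arc: azimuth 73.7->-37.7, radius .625->.5
az=np.radians(np.linspace(73.7,-37.7,26));rad=np.interp(np.arange(26),[0,10,25],[.625,.52,.5])
w=Ro.from_euler('z',-np.radians(125.1)/25)
for i in range(25):
    d=np.array([rad[i+1]*np.cos(az[i+1])-rad[i]*np.cos(az[i]),rad[i+1]*np.sin(az[i+1])-rad[i]*np.sin(az[i]),0])
    if i%5==2: print(i,(r.inv().apply(d)*100).round(2))
    r=w*r
E
```

```text
(array([-46.59, -80.73,   2.02]), array([-1.000e-03,  2.000e-03,  2.184e+00]))
2 [-4.63 -1.14  0.  ]
7 [-4.27 -0.93  0.  ]
12 [-4.02  0.17  0.  ]
17 [-3.95  0.35  0.  ]
22 [-3.88  0.53 -0.  ]
```

Emit:
send_rows(
  increments=[
    [9.18, [-4.6, -1.1, -1.2], [0, 0, 0.087]],
    [9.18, [-4.6, -1.1, -1.2], [0, 0, 0.087]],
    [9.18, [-4.6, -1.1, -1.2], [0, 0, 0.087]],
    [9.18, [-4.6, -1.1, -1.2], [0, 0, 0.087]],
    [9.18, [-4.6, -1.1, -1.2], [0, 0, 0.087]],
  ],
)

```text
clock: 0.6
position: [0.357, 0.4485, 0.2868]
ee_rot: [1.111, 2.939, -0.001]
force: [0.6, 1.5, 0.1]
width: 1.0
gripper_force: 0.0
```

Emit:
send_rows(
  increments=[
    [9.18, [-4.3, -0.9, 0], [0, 0, 0.087]],
    [9.18, [-4.3, -0.9, 0], [0, 0, 0.087]],
    [9.18, [-4.3, -0.9, 0], [0, 0, 0.087]],
    [9.18, [-4.3, -0.9, 0], [0, 0, 0.087]],
    [9.18, [-4.3, -0.9, 0], [0, 0, 0.087]],
  ],
)

```text
clock: 1.1
position: [0.4552, 0.2541, 0.2865]
ee_rot: [1.719, 2.63, -0.001]
force: [1.2, 1.2, -0.9]
width: 0.999
gripper_force: 0.0
```

Emit:
send_rows(
  increments=[
    [9.18, [-4.0, 0.2, 0], [0, 0, 0.087]],
    [9.18, [-4.0, 0.2, 0], [0, 0, 0.087]],
    [9.18, [-4.0, 0.2, 0], [0, 0, 0.087]],
    [9.18, [-4.0, 0.2, 0], [0, 0, 0.087]],
    [9.18, [-4.0, 0.2, 0], [0, 0, 0.087]],
  ],
)

```text
clock: 1.6
position: [0.5122, 0.064, 0.2865]
ee_rot: [-2.245, -2.197, 0.001]
force: [0.5, -0.8, 0.1]
width: 1.0
gripper_force: 0.0
```

Emit:
send_rows(
  increments=[
    [9.18, [-3.9, 0.3, 0], [0, 0, 0.087]],
    [9.18, [-3.9, 0.3, 0], [0, 0, 0.087]],
    [9.18, [-3.9, 0.3, 0], [0, 0, 0.087]],
    [9.18, [-3.9, 0.3, 0], [0, 0, 0.087]],
    [9.18, [-3.9, 0.3, 0], [0, 0, 0.087]],
  ],
)

```text
clock: 2.1
position: [0.4892, -0.1287, 0.2865]
ee_rot: [-2.667, -1.661, 0.0]
force: [1.4, -0.2, -1.0]
width: 1.001
gripper_force: 0.0
```

```bash
python3 - <<'E'
from h import *
G=np.array([.396,-.306,.147])-.003*EY
print(arm.observe()["clock"],st()[0],arm.observe()["joints"].round(2),need(G+[0,0,.06]))
E
```

```text
2.1 [ 0.48924182 -0.1286614   0.28651285] [-0.43  0.21  0.72  1.81 -0.15  1.18 -0.13] (array([-20.3 ,  -0.68,   7.96]), array([-0.   ,  0.   ,  0.441]))
```

Emit:
send_rows(
  increments=[
    [9.18, [-4.0, 0.58, 0.4], [0, 0, 0.088]],
    [9.18, [-4.0, 0.58, 0.4], [0, 0, 0.088]],
    [9.18, [-4.0, 0.58, 0.4], [0, 0, 0.088]],
    [9.18, [-4.0, 0.58, 0.4], [0, 0, 0.088]],
    [9.18, [-4.0, 0.58, 0.4], [0, 0, 0.088]],
  ],
)

```text
clock: 2.6
position: [0.3953, -0.3058, 0.2664]
ee_rot: [2.965, 1.039, -0.0]
force: [0.7, -0.9, -0.6]
width: 0.998
gripper_force: 0.0
```

```bash
python3 - <<'E'
from h import *
G=np.array([.396,-.306,.147])-.003*EY
im=arm.get_image("wrist");p=arm.camera_params("wrist");cv2.imwrite("pics/w1.png",im[:,:,::-1])
print(arm.observe()["clock"],st()[0],arm.observe()["joints"].round(2),need(G+[0,0,.06]),need(G+[0,0,-.017]))
print("expected grip px",proj(p,G))
c=im.astype(int);m=((c[...,0]>110)&(c[...,1]<90)&(c[...,2]<90)).astype(np.uint8)
n,l,s,ce=cv2.connectedComponentsWithStats(m)
for i in range(1,n):
    if s[i,4]>60: print(s[i],ce[i],plane(p,ce[i],.147))
E
```

```text
2.65 [ 0.3897631  -0.31113134  0.26641489] [-0.15  0.24  0.9   1.86 -0.2   1.14 -0.1 ] (array([ 0.52, -0.02,  5.94]), array([ 0.001,  0.003, -0.013])) (array([ 0.54, -0.03, 13.64]), array([ 0.001,  0.003, -0.013]))
expected grip px [319.96990485 227.09719629]
[310 210  19  48 850] [319.38823529 233.57882353] [ 0.38950844 -0.31055128  0.147     ]
```

View pics/w1.png

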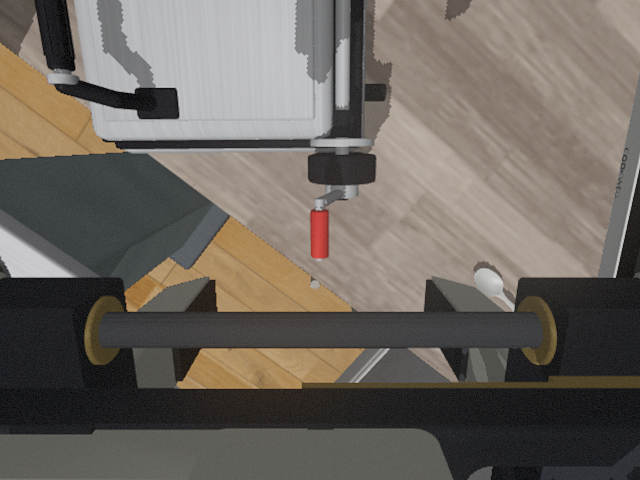

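The wrist view shows the red grip centred between the fingers at (319,234), lying along tool x, with clear space on both sides. I'll descend.

Emit:
send_rows(
  increments=[
    [9.18, [0.3, 0, 3.5], [0, 0, -0.013]],
    [9.18, [0, 0, 3.5], [0, 0, 0]],
    [9.18, [0, 0, 3.5], [0, 0, 0]],
    [9.18, [0, 0, 3.1], [0, 0, 0]],
    [4, [0, 0, 0], [0, 0, 0]],
  ],
  force=40,
)

```text
clock: 3.15
position: [0.3965, -0.3007, 0.1276]
ee_rot: [-2.951, -1.062, 0.007]
force: [0.4, -0.0, 0.1]
width: 0.956
gripper_force: 0.0
```

Emit:
send_rows(
  increments=[
    [4, [0, 0, 0], [0, 0, 0]],
    [0, [0, 0, 0], [0, 0, 0]],
    [0, [0, 0, 0], [0, 0, 0]],
    [0, [0, 0, 0], [0, 0, 0]],
    [0, [0, 0, 0], [0, 0, 0]],
  ],
)

```text
clock: 3.65
position: [0.399, -0.3027, 0.1314]
ee_rot: [2.955, 1.064, 0.002]
force: [0.6, 0.6, -0.0]
width: 0.525
gripper_force: 0.0
```

```bash
python3 - <<'E'
from h import *
o=arm.observe();G=np.array([.396,-.306,.147])-.003*EY
print(o["clock"],o["position"],o["width"],o["gripper_force"],o["force"],need(G+[0,0,-.017]))
H=G-[0,0,.067]+EX*.0204;print(H)
d=o["position"]-H
print(d@EX,d@EY,d[2]+.019)
im=arm.get_image("side");cv2.imwrite("pics/s2.png",cv2.resize(im[150:270,300:440,::-1],None,fx=4,fy=4))
E
```

```text
3.65 [ 0.39897217 -0.30274146  0.13137189] 0.5250215481389914 0.0 [ 0.64230584  0.61053658 -0.01898025] (array([-0.74,  0.06,  0.14]), array([ 0.001, -0.001,  0.017]))
[ 0.40638258 -0.32381466  0.08      ]
-0.021092339060046584 0.007355753238350274 0.0703718865407177
```

View pics/s2.png

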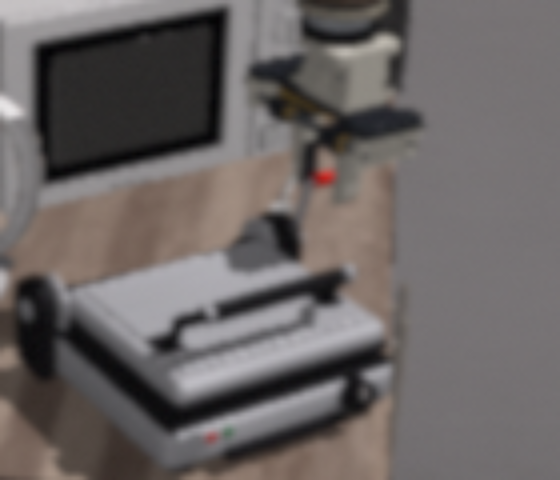

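The side view shows the fingers on either side of the red grip. I'll shift outboard 8 mm and finish closing.

Emit:
send_rows(
  increments=[
    [4, [-0.8, 0, 0], [0, 0, 0.015]],
    [0, [0, 0, 0], [0, 0, 0]],
    [0, [0, 0, 0], [0, 0, 0]],
    [0, [0, 0, 0], [0, 0, 0]],
    [0, [0, 0, 0], [0, 0, 0]],
  ],
  force=40,
)

```text
clock: 4.2
position: [0.3923, -0.3075, 0.1306]
ee_rot: [-2.963, -1.041, 0.0]
force: [-2.6, 1.7, 0.4]
width: 0.141
gripper_force: 40.2
```

Emit:
send_rows(
  increments=[
    [0, [0, 0, 0], [0, 0, 0]],
    [0, [0, 0, 0], [0, 0, 0]],
    [0, [0, 0, 0], [0, 0, 0]],
  ],
)

```text
clock: 4.5
position: [0.3922, -0.3075, 0.1306]
ee_rot: [-2.963, -1.041, 0.0]
force: [-1.2, 1.3, 0.8]
width: 0.139
gripper_force: 40.0
```

```bash
cat >> h.py <<'E'
H=np.array([0.4064,-0.3238,.08])   # lever axis under grip plane
def lev(H=H):
    o=arm.observe(); d=o["position"]-H; d[2]+=.019
    x,z=d@EX,d[2]; th=np.arctan2(-x,z)
    tan=-np.cos(th)*EX-np.sin(th)*np.array([0,0,1]); rad=-np.sin(th)*EX+np.cos(th)*np.array([0,0,1])
    print("t",round(o["clock"],2),"w",round(o["width"],3),"gf",round(o["gripper_force"],1),"x,y,z",(d@EX).round(4),(d@EY).round(4),z.round(4),"r",round(np.hypot(x,z),4),"th",round(np.degrees(th),1),"Ftan",round(-o["force"]@tan,2),"Frad",round(o["force"]@rad,2),"Fy",round(o["force"]@EY,2),"F",o["force"].round(1))
E
python3 -c "
from h import *
lev();print(need(st()[0]))"
```

```text
t 4.5 w 0.139 gf 40.0 x,y,z -0.0216 -0.0009 0.0696 r 0.0729 th 17.2 Ftan -1.43 Frad 1.31 Fy -0.16 F [-1.2  1.3  0.8]
(array([0., 0., 0.]), array([-0.001, -0.   ,  0.002]))
```

Emit:
send_rows(
  increments=[
    [0, [0, -0.114, 0.043], [0, 0, 0]],
    [0, [0, -0.114, 0.043], [0, 0, 0]],
    [0, [0, -0.114, 0.043], [0, 0, 0]],
    [0, [0, -0.114, 0.043], [0, 0, 0]],
    [0, [0, -0.114, 0.043], [0, 0, 0]],
  ],
)

```text
clock: 5.0
position: [0.3917, -0.3067, 0.1303]
ee_rot: [2.957, 1.038, 0.006]
force: [5.7, -8.5, 6.0]
width: 0.138
gripper_force: 40.0
```

```bash
python3 -c "
from h import *
lev()"
```

```text
t 5.0 w 0.138 gf 40.0 x,y,z -0.0225 -0.0009 0.0693 r 0.0728 th 18.0 Ftan 11.57 Frad 2.54 Fy -0.81 F [ 5.7 -8.5  6. ]
```

Emit:
send_rows(
  increments=[
    [0, [0, -0.11, 0.053], [0, 0, 0]],
    [0, [0, -0.11, 0.053], [0, 0, 0]],
    [0, [0, -0.11, 0.053], [0, 0, 0]],
    [0, [0, -0.11, 0.053], [0, 0, 0]],
    [0, [0, -0.11, 0.053], [0, 0, 0]],
  ],
)

```text
clock: 5.5
position: [0.3881, -0.3025, 0.128]
ee_rot: [2.957, 1.038, 0.006]
force: [3.6, -5.9, 13.6]
width: 0.141
gripper_force: 40.0
```

```bash
python3 -c "
from h import *
lev()"
```

```text
t 5.5 w 0.141 gf 40.0 x,y,z -0.028 -0.001 0.067 r 0.0726 th 22.7 Ftan 11.52 Frad 9.92 Fy -0.87 F [ 3.6 -5.9 13.6]
```

Emit:
send_rows(
  increments=[
    [0, [0, -0.105, 0.062], [0, 0, 0]],
    [0, [0, -0.105, 0.062], [0, 0, 0]],
    [0, [0, -0.105, 0.062], [0, 0, 0]],
    [0, [0, -0.105, 0.062], [0, 0, 0]],
    [0, [0, -0.105, 0.062], [0, 0, 0]],
  ],
)

```text
clock: 6.0
position: [0.3842, -0.2978, 0.1249]
ee_rot: [2.959, 1.038, 0.006]
force: [-0.8, -3.9, 19.9]
width: 0.14
gripper_force: 40.0
```

```bash
python3 -c "
from h import *
lev()"
```

```text
t 6.0 w 0.14 gf 40.0 x,y,z -0.0342 -0.0011 0.0639 r 0.0725 th 28.1 Ftan 11.68 Frad 16.37 Fy -3.07 F [-0.8 -3.9 19.9]
```

Emit:
send_rows(
  increments=[
    [0, [0, -0.14, 0.0], [0, 0, 0]],
    [0, [0, -0.14, 0.0], [0, 0, 0]],
    [0, [0, -0.14, 0.0], [0, 0, 0]],
    [0, [0, -0.14, 0.0], [0, 0, 0]],
    [0, [0, -0.14, 0.0], [0, 0, 0]],
  ],
)

```text
clock: 6.5
position: [0.3822, -0.2943, 0.1243]
ee_rot: [2.953, 1.036, 0.007]
force: [16.2, -18.3, -17.4]
width: 0.139
gripper_force: 40.0
```

```bash
python3 -c "
from h import *
lev()"
```

```text
t 6.5 w 0.139 gf 40.0 x,y,z -0.0381 -0.0005 0.0633 r 0.0739 th 31.1 Ftan 11.93 Frad -27.49 Fy 1.21 F [ 16.2 -18.3 -17.4]
```

Emit:
send_rows(
  increments=[
    [0, [0, -0.066, 0.121], [0, 0, 0]],
    [0, [0, -0.066, 0.121], [0, 0, 0]],
    [0, [0, -0.066, 0.121], [0, 0, 0]],
    [0, [0, -0.066, 0.121], [0, 0, 0]],
    [0, [0, -0.066, 0.121], [0, 0, 0]],
  ],
)

```text
clock: 7.0
position: [0.3776, -0.2895, 0.1183]
ee_rot: [2.959, 1.038, 0.004]
force: [-0.2, -3.0, 16.3]
width: 0.141
gripper_force: 40.0
```

```bash
python3 -c "
from h import *
lev()"
```

```text
t 7.0 w 0.141 gf 40.0 x,y,z -0.0447 -0.0011 0.0573 r 0.0727 th 38.0 Ftan 11.82 Frad 11.47 Fy -2.04 F [-0.2 -3.  16.3]
```

Emit:
send_rows(
  increments=[
    [0, [0, -0.086, 0.087], [0, 0, 0]],
    [0, [0, -0.086, 0.087], [0, 0, 0]],
    [0, [0, -0.086, 0.087], [0, 0, 0]],
    [0, [0, -0.086, 0.087], [0, 0, 0]],
    [0, [0, -0.086, 0.087], [0, 0, 0]],
  ],
)

```text
clock: 7.5
position: [0.3744, -0.2855, 0.1139]
ee_rot: [2.961, 1.039, 0.004]
force: [-0.0, -2.3, 16.9]
width: 0.139
gripper_force: 40.0
```

```bash
python3 -c "
from h import *
lev()"
```

```text
t 7.5 w 0.139 gf 40.0 x,y,z -0.0499 -0.0011 0.0529 r 0.0727 th 43.3 Ftan 12.84 Frad 11.06 Fy -1.45 F [-0.  -2.3 16.9]
```

Emit:
send_rows(
  increments=[
    [0, [0, -0.085, 0.087], [0, 0, 0]],
    [0, [0, -0.085, 0.087], [0, 0, 0]],
    [0, [0, -0.085, 0.087], [0, 0, 0]],
    [0, [0, -0.085, 0.087], [0, 0, 0]],
    [0, [0, -0.085, 0.087], [0, 0, 0]],
  ],
)

```text
clock: 8.0
position: [0.3717, -0.2822, 0.1095]
ee_rot: [2.961, 1.039, 0.004]
force: [-0.4, -2.4, 16.6]
width: 0.138
gripper_force: 40.0
```

```bash
python3 -c "
from h import *
lev()"
```

```text
t 8.0 w 0.138 gf 40.0 x,y,z -0.0541 -0.0011 0.0485 r 0.0727 th 48.2 Ftan 13.49 Frad 9.9 Fy -1.86 F [-0.4 -2.4 16.6]
```

Emit:
send_rows(
  increments=[
    [0, [0, -0.074, 0.098], [0, 0, 0]],
    [0, [0, -0.074, 0.098], [0, 0, 0]],
    [0, [0, -0.074, 0.098], [0, 0, 0]],
    [0, [0, -0.074, 0.098], [0, 0, 0]],
    [0, [0, -0.074, 0.098], [0, 0, 0]],
  ],
)

```text
clock: 8.5
position: [0.3692, -0.2791, 0.1045]
ee_rot: [2.961, 1.039, 0.004]
force: [-1.1, -1.2, 17.6]
width: 0.139
gripper_force: 40.0
```

```bash
python3 -c "
from h import *
lev()"
```

```text
t 8.5 w 0.139 gf 40.0 x,y,z -0.0581 -0.0011 0.0435 r 0.0726 th 53.2 Ftan 14.27 Frad 10.37 Fy -1.65 F [-1.1 -1.2 17.6]
```

Emit:
send_rows(
  increments=[
    [0, [0, -0.067, 0.1], [0, 0, 0]],
    [0, [0, -0.067, 0.1], [0, 0, 0]],
    [0, [0, -0.067, 0.1], [0, 0, 0]],
    [0, [0, -0.067, 0.1], [0, 0, 0]],
    [0, [0, -0.067, 0.1], [0, 0, 0]],
  ],
)

```text
clock: 9.0
position: [0.3671, -0.2765, 0.0995]
ee_rot: [2.961, 1.039, 0.004]
force: [-1.5, -0.9, 18.9]
width: 0.139
gripper_force: 40.0
```

```bash
python3 -c "
from h import *
lev()"
```

```text
t 9.0 w 0.139 gf 40.0 x,y,z -0.0615 -0.0012 0.0385 r 0.0726 th 58.0 Ftan 15.91 Frad 10.26 Fy -1.78 F [-1.5 -0.9 18.9]
```

Emit:
send_rows(
  increments=[
    [0, [0, -0.058, 0.106], [0, 0, 0]],
    [0, [0, -0.058, 0.106], [0, 0, 0]],
    [0, [0, -0.058, 0.106], [0, 0, 0]],
    [0, [0, -0.058, 0.106], [0, 0, 0]],
  ],
)

```text
clock: 9.4
position: [0.3656, -0.2746, 0.0952]
ee_rot: [2.961, 1.039, 0.004]
force: [-1.5, -1.9, 18.5]
width: 0.137
gripper_force: 40.0
```

```bash
python3 -c "
from h import *
lev()"
```

```text
t 9.4 w 0.137 gf 40.0 x,y,z -0.0639 -0.0012 0.0342 r 0.0725 th 61.8 Ftan 16.58 Frad 8.29 Fy -2.35 F [-1.5 -1.9 18.5]
```

Emit:
send_rows(
  increments=[
    [0, [0, -0.05, 0.112], [0, 0, 0]],
    [0, [0, -0.05, 0.112], [0, 0, 0]],
    [0, [0, -0.05, 0.112], [0, 0, 0]],
  ],
)

```text
clock: 9.7
position: [0.3646, -0.2733, 0.0918]
ee_rot: [2.962, 1.039, 0.003]
force: [-2.8, -1.4, 19.6]
width: 0.135
gripper_force: 40.0
```

```bash
python3 -c "
from h import *
lev()"
```

```text
t 9.7 w 0.135 gf 40.0 x,y,z -0.0656 -0.0012 0.0308 r 0.0724 th 64.8 Ftan 17.46 Frad 8.91 Fy -3.01 F [-2.8 -1.4 19.6]
```

Emit:
send_rows(
  increments=[
    [0, [0, 0, -0.09], [0, 0, 0]],
    [0, [0, 0, 0], [0, 0, 0]],
    [0, [0, 0, 0], [0, 0, 0]],
  ],
)

```text
clock: 10.0
position: [0.3645, -0.2731, 0.0921]
ee_rot: [2.962, 1.04, 0.002]
force: [2.2, -3.6, 7.3]
width: 0.139
gripper_force: 40.0
```

```bash
python3 -c "
from h import *
lev()"
```

```text
t 10.0 w 0.139 gf 40.0 x,y,z -0.0658 -0.0011 0.0311 r 0.0727 th 64.7 Ftan 8.43 Frad -0.65 Fy -0.57 F [ 2.2 -3.6  7.3]
```

Emit:
send_rows(
  increments=[
    [0, [0, 0.02, -0.06], [0, 0, 0]],
    [5, [0, 0, 0], [0, 0, 0]],
    [5, [0, 0, 0], [0, 0, 0]],
    [5, [0, 0, 0], [0, 0, 0]],
    [5, [0, 0, 0], [0, 0, 0]],
  ],
  force=55,
)

```text
clock: 10.5
position: [0.3633, -0.2713, 0.0918]
ee_rot: [-2.963, -1.041, 0.001]
force: [-0.0, 0.4, -0.3]
width: 0.432
gripper_force: 0.0
```

```bash
python3 -c "
from h import *
lev()
B=np.array([.430,-.062,.148]);p=st()[0]
print(need(B+[0,0,.08]), ((B-p)@EX,(B-p)@EY))"
```

```text
t 10.5 w 0.432 gf 0.0 x,y,z -0.0679 -0.001 0.0308 r 0.0746 th 65.6 Ftan -0.37 Frad 0.21 Fy 0.25 F [-0.   0.4 -0.3]
(array([ 18.3 , -12.17, -13.61]), array([-0.001,  0.   ,  0.002])) (np.float64(-0.12196259903951337), np.float64(0.18276561373592623))
```

Emit:
send_rows(
  increments=[
    [9.18, [0, 0, -4.5], [0, 0, 0]],
    [9.18, [0, 0, -4.5], [0, 0, 0]],
    [9.18, [0, 0, -4.6], [0, 0, 0]],
    [9.18, [3.6, -2.4, 0], [0, 0, 0]],
    [9.18, [3.6, -2.4, 0], [0, 0, 0]],
  ],
)

```text
clock: 11.0
position: [0.3904, -0.1893, 0.2293]
ee_rot: [2.965, 1.037, 0.005]
force: [0.9, 0.7, -0.2]
width: 0.869
gripper_force: 0.0
```

Emit:
send_rows(
  increments=[
    [9.18, [3.7, -2.4, 0], [0, 0, 0]],
    [9.18, [3.7, -2.4, 0], [0, 0, 0]],
    [9.18, [3.7, -2.5, 0], [0, 0, 0]],
    [9.18, [0, 0, 0], [0, 0, 0]],
    [9.18, [0, 0, 0], [0, 0, 0]],
  ],
)

```text
clock: 11.5
position: [0.4305, -0.0622, 0.2278]
ee_rot: [-2.962, -1.045, 0.001]
force: [-0.2, -1.1, -0.8]
width: 0.999
gripper_force: 0.0
```

```bash
python3 - <<'E'
from h import *
p=arm.camera_params("wrist");im=arm.get_image("wrist");cv2.imwrite("pics/w2.png",im[:,:,::-1])
B=np.array([.430,-.062,.148])
print(st()[0],need(B+[0,0,.08]))
for k in(-.068,0,.068):print(proj(p,B+k*EY))
im=arm.get_image("top");pt=arm.camera_params("top");cv2.imwrite("pics/t2.png",cv2.resize(im[210:340,295:440,::-1],None,fx=4,fy=4))
E
```

```text
[ 0.43031268 -0.06333198  0.22789924] (array([ 0.06, -0.12, -0.01]), array([-0.   ,  0.001,  0.003]))
[319.19772238 344.39477806]
[319.65838733 249.10270887]
[320.18819765 139.50738954]
```

View pics/w2.png

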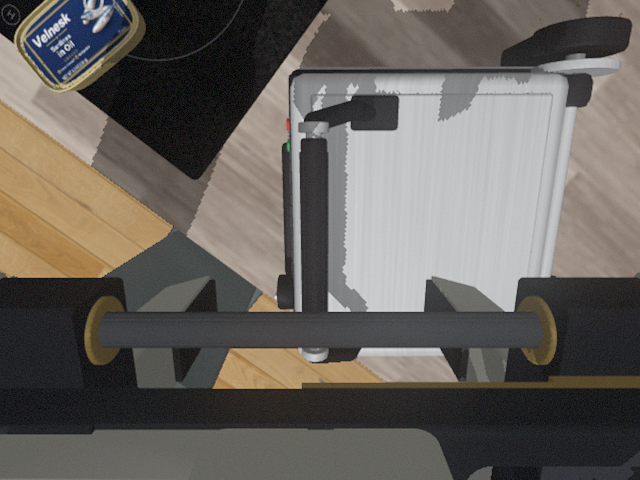

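The wrist view shows the bar centred between the fingers at x≈314, against about 320 expected, so I'll shift 3 mm to -y. Its ends are at rows 140 and 350, as predicted.

Emit:
send_rows(
  increments=[
    [9.18, [0, -0.4, 3.3], [0, 0, 0]],
    [9.18, [0, 0, 3.3], [0, 0, 0]],
    [9.18, [0, 0, 3.3], [0, 0, 0]],
    [0, [0, 0, 0], [0, 0, 0]],
    [0, [0, 0, 0], [0, 0, 0]],
  ],
  force=58,
)

```text
clock: 12.1
position: [0.4278, -0.0613, 0.1295]
ee_rot: [2.965, 1.037, -0.002]
force: [0.4, -0.8, -0.3]
width: 0.876
gripper_force: 0.0
```

Emit:
send_rows(
  increments=[
    [0, [0, 0, 0], [0, 0, 0]],
    [0, [0, 0, 0], [0, 0, 0]],
    [0, [0, 0, 0], [0, 0, 0]],
    [0, [0, 0, 0], [0, 0, 0]],
    [0, [0, 0, 0], [0, 0, 0]],
  ],
)

```text
clock: 12.6
position: [0.4284, -0.0598, 0.1294]
ee_rot: [-2.964, -1.042, -0.001]
force: [0.8, -0.3, -0.3]
width: 0.439
gripper_force: 0.0
```

Emit:
send_rows(
  increments=[
    [0, [0, 0, 0], [0, 0, 0]],
    [0, [0, 0, 0], [0, 0, 0]],
  ],
)

```text
clock: 12.8
position: [0.4283, -0.0599, 0.1291]
ee_rot: [-2.964, -1.042, -0.0]
force: [0.7, -1.1, -0.1]
width: 0.267
gripper_force: 0.0
```

```bash
python3 - <<'E'
from h import *
o=arm.observe();print(o["clock"],o["position"],o["width"],o["gripper_force"],o["force"])
# arc rows for the lid: bar radius .2018, angle 19.7deg + opening; 30 rows to 36 deg, print tool y,z (cm) per 5-row call
a=np.radians(19.7+np.linspace(0,37,8));x=-.2018*np.cos(a);z=.2018*np.sin(a)
print(np.c_[np.diff(x)*100/5,-np.diff(z)*100/5].round(3))
E
```

```text
12.8 [ 0.42827779 -0.05985188  0.12909971] 0.2674765778098581 0.0 [ 0.68972256 -1.09968281 -0.09749994]
[[ 0.141 -0.344]
 [ 0.173 -0.33 ]
 [ 0.202 -0.312]
 [ 0.23  -0.292]
 [ 0.256 -0.27 ]
 [ 0.28  -0.245]
 [ 0.301 -0.218]]
```

Emit:
send_rows(
  increments=[
    [0, [0, 0, 0], [0, 0, 0]],
    [0, [0, 0, 0], [0, 0, 0]],
    [0, [0, 0, 0], [0, 0, 0]],
    [0, [0, 0, 0], [0, 0, 0]],
  ],
)

```text
clock: 13.2
position: [0.4279, -0.0595, 0.129]
ee_rot: [-2.963, -1.041, 0.001]
force: [-2.4, 3.4, 2.6]
width: 0.163
gripper_force: 58.0
```

Emit:
send_rows(
  increments=[
    [0, [0, 0.13, -0.34], [0, 0, 0]],
    [0, [0, 0.14, -0.34], [0, 0, 0]],
    [0, [0, 0.14, -0.34], [0, 0, 0]],
    [0, [0, 0.14, -0.34], [0, 0, 0]],
    [0, [0, 0.15, -0.34], [0, 0, 0]],
  ],
)

```text
clock: 13.7
position: [0.432, -0.0647, 0.1456]
ee_rot: [-2.963, -1.042, 0.002]
force: [1.8, 6.1, -13.9]
width: 0.159
gripper_force: 58.0
```

```bash
cat >> h.py <<'E'
def lid(B0):
    o=arm.observe(); d=o["position"]-B0; x=-.190+d@EX; z=.068+d[2]
    al=np.degrees(np.arctan2(z,-x))-19.69
    b=np.radians(al+19.69); tan=np.sin(b)*EX+np.cos(b)*np.array([0,0,1]); rad=-np.cos(b)*EX+np.sin(b)*np.array([0,0,1])
    print("t",round(o["clock"],2),"w",round(o["width"],3),"gf",round(o["gripper_force"],1),"open",al.round(1),"r",np.hypot(x,z).round(4),"Ftan(resist)",(-o["force"]@tan).round(1),"Frad",(o["force"]@rad).round(1),"pos",o["position"].round(4),"F",o["force"].round(1))
E
python3 -c "
from h import *
lid(np.array([.4283,-.0599,.1291]))"
```

```text
t 13.7 w 0.159 gf 58.0 open 5.0 r 0.2024 Ftan(resist) 14.1 Frad -2.5 pos [ 0.432  -0.0647  0.1456] F [  1.8   6.1 -13.9]
```

Emit:
send_rows(
  increments=[
    [0, [0, 0.17, -0.33], [0, 0, 0]],
    [0, [0, 0.17, -0.33], [0, 0, 0]],
    [0, [0, 0.17, -0.33], [0, 0, 0]],
    [0, [0, 0.18, -0.33], [0, 0, 0]],
    [0, [0, 0.18, -0.33], [0, 0, 0]],
  ],
)

```text
clock: 14.2
position: [0.4373, -0.0712, 0.162]
ee_rot: [-2.962, -1.042, 0.002]
force: [1.4, 5.2, -13.3]
width: 0.157
gripper_force: 58.0
```

Emit:
send_rows(
  increments=[
    [0, [0, 0.2, -0.31], [0, 0, 0]],
    [0, [0, 0.2, -0.31], [0, 0, 0]],
    [0, [0, 0.2, -0.31], [0, 0, 0]],
    [0, [0, 0.2, -0.31], [0, 0, 0]],
    [0, [0, 0.21, -0.31], [0, 0, 0]],
  ],
)

```text
clock: 14.7
position: [0.4435, -0.0789, 0.1773]
ee_rot: [-2.962, -1.042, 0.003]
force: [0.4, 6.1, -12.7]
width: 0.158
gripper_force: 58.0
```

Emit:
send_rows(
  increments=[
    [0, [0, 0.22, -0.29], [0, 0, 0]],
    [0, [0, 0.23, -0.29], [0, 0, 0]],
    [0, [0, 0.23, -0.29], [0, 0, 0]],
    [0, [0, 0.23, -0.29], [0, 0, 0]],
    [0, [0, 0.24, -0.29], [0, 0, 0]],
  ],
)

```text
clock: 15.2
position: [0.4505, -0.0875, 0.1917]
ee_rot: [-2.961, -1.042, 0.003]
force: [1.1, 6.6, -12.1]
width: 0.157
gripper_force: 58.0
```

```bash
python3 -c "
from h import *
lid(np.array([.4283,-.0599,.1291]))"
```

```text
t 15.2 w 0.157 gf 58.0 open 20.5 r 0.2024 Ftan(resist) 12.1 Frad -4.4 pos [ 0.4505 -0.0875  0.1917] F [  1.1   6.6 -12.1]
```

Emit:
send_rows(
  increments=[
    [0, [0, 0.25, -0.27], [0, 0, 0]],
    [0, [0, 0.25, -0.27], [0, 0, 0]],
    [0, [0, 0.25, -0.27], [0, 0, 0]],
    [0, [0, 0.26, -0.27], [0, 0, 0]],
    [0, [0, 0.26, -0.27], [0, 0, 0]],
  ],
)

```text
clock: 15.7
position: [0.4583, -0.0972, 0.2051]
ee_rot: [-2.961, -1.042, 0.004]
force: [0.2, 8.4, -11.3]
width: 0.156
gripper_force: 58.0
```

Emit:
send_rows(
  increments=[
    [0, [0, 0.27, -0.25], [0, 0, 0]],
    [0, [0, 0.28, -0.25], [0, 0, 0]],
    [0, [0, 0.28, -0.245], [0, 0, 0]],
    [0, [0, 0.28, -0.24], [0, 0, 0]],
    [0, [0, 0.28, -0.24], [0, 0, 0]],
  ],
)

```text
clock: 16.2
position: [0.4669, -0.1077, 0.2173]
ee_rot: [-2.96, -1.042, 0.004]
force: [-0.8, 8.9, -9.5]
width: 0.155
gripper_force: 58.0
```

Emit:
send_rows(
  increments=[
    [0, [0, 0.29, -0.22], [0, 0, 0]],
    [0, [0, 0.3, -0.22], [0, 0, 0]],
    [0, [0, 0.3, -0.22], [0, 0, 0]],
    [0, [0, 0.3, -0.22], [0, 0, 0]],
    [0, [0, 0.3, -0.22], [0, 0, 0]],
  ],
)

```text
clock: 16.7
position: [0.4762, -0.1191, 0.2283]
ee_rot: [-2.959, -1.042, 0.004]
force: [-1.0, 10.2, -8.8]
width: 0.159
gripper_force: 58.0
```

Emit:
send_rows(
  increments=[
    [0, [0, 0, 0], [0, 0, 0]],
    [0, [0, 0, 0.06], [0, 0, 0]],
    [0, [0, 0, 0], [0, 0, 0]],
  ],
)

```text
clock: 17.0
position: [0.4768, -0.1198, 0.2287]
ee_rot: [-2.961, -1.042, 0.002]
force: [-4.6, 9.1, 4.2]
width: 0.157
gripper_force: 58.0
```

```bash
python3 -c "
from h import *
lid(np.array([.4283,-.0599,.1291]))"
```

```text
t 17.0 w 0.157 gf 58.0 open 36.3 r 0.2021 Ftan(resist) 5.9 Frad 9.1 pos [ 0.4768 -0.1198  0.2287] F [-4.6  9.1  4.2]
```

Emit:
send_rows(
  increments=[
    [0, [0, -0.05, -0.05], [0, 0, 0]],
    [0, [0, 0, 0], [0, 0, 0]],
    [4.5, [0, 0, 0], [0, 0, 0]],
    [4.5, [0, 0, 0], [0, 0, 0]],
    [4.5, [0, 0, 0], [0, 0, 0]],
  ],
)

```text
clock: 17.5
position: [0.4776, -0.1218, 0.2296]
ee_rot: [2.963, 1.04, 0.001]
force: [0.6, -0.4, -0.2]
width: 0.369
gripper_force: 0.0
```

Emit:
send_rows(
  increments=[
    [4.5, [0, 0, 0], [0, 0, 0]],
    [4.5, [0, 0, -2], [0, 0, 0]],
    [4.5, [0, 0, -3], [0, 0, 0]],
    [3, [0, 0, -3], [0, 0, 0]],
    [0, [0, 0, 0], [0, 0, 0]],
  ],
)

```text
clock: 18.0
position: [0.4792, -0.1222, 0.3128]
ee_rot: [2.962, 1.039, 0.009]
force: [0.8, -0.4, -0.2]
width: 0.364
gripper_force: 0.0
```

```bash
python3 - <<'E'
from h import *
o=arm.observe();print(o["clock"],o["position"],o["width"])
p=arm.camera_params("wrist");im=arm.get_image("wrist");s=arm.get_image("side")
B=np.array([.4768,-.1198,.2477])
print([proj(p,B+k*EY).round() for k in(-.068,0,.068)],[proj(arm.camera_params("side"),B+k*EY).round() for k in(-.068,0,.068)])
cv2.imwrite("pics/ws.png",np.hstack([cv2.resize(im,(400,300)),cv2.resize(s[140:275,290:470],(400,300))])[:,:,::-1])
E
```

```text
18.0 [ 0.47915921 -0.12216959  0.31277699] 0.36403703153233297
[array([315., 357.]), array([314., 256.]), array([314., 140.])] [array([374., 184.]), array([358., 188.]), array([341., 192.])]
```

View pics/ws.png

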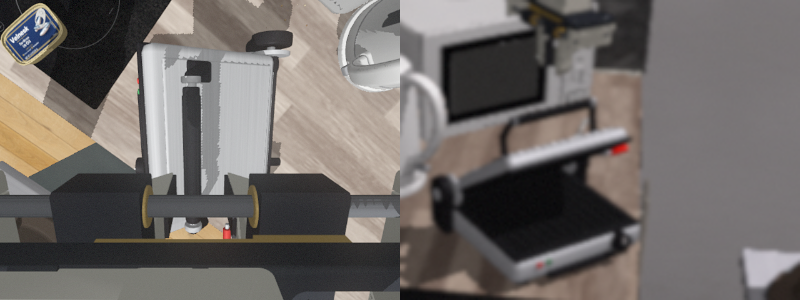

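The lid stands half open, with its bar near (337,195) to (377,186) in the side view, close to the prediction. I'll close the fingers and check for creep between two side images.

Emit:
send_rows(
  increments=[
    [0, [0, -0.1, 0], [0, 0, 0]],
    [0, [0, -0.1, 0], [0, 0, 0]],
    [0, [0, -0.1, 0], [0, 0, 0]],
    [0, [0, 0, 0], [0, 0, 0]],
    [0, [0, 0, 0], [0, 0, 0]],
  ],
)

```text
clock: 18.6
position: [0.4753, -0.1186, 0.309]
ee_rot: [-2.964, -1.041, 0.001]
force: [0.3, 0.0, 0.0]
width: 0.005
gripper_force: 0.0
```

```bash
python3 - <<'E'
from h import *
np.save("a.npy",arm.get_image("side"));print(arm.observe()["width"])
E
```

```text
0.0042594512662735414
```

Emit:
send_rows(
  increments=[
    [0, [0, 0, 0], [0, 0, 0]],
    [0, [0, 0, 0], [0, 0, 0]],
    [0, [0, 0, 0], [0, 0, 0]],
    [0, [0, 0, 0], [0, 0, 0]],
    [0, [0, 0, 0], [0, 0, 0]],
  ],
)

```text
clock: 19.15
position: [0.4753, -0.1187, 0.3092]
ee_rot: [-2.964, -1.041, -0.0]
force: [1.0, 0.1, -0.6]
width: 0.003
gripper_force: 0.0
```

Emit:
send_rows(
  increments=[
    [0, [0, 0, 0], [0, 0, 0]],
    [0, [0, 0, 0], [0, 0, 0]],
    [0, [0, 0, 0], [0, 0, 0]],
    [0, [0, 0, 0], [0, 0, 0]],
    [0, [0, 0, 0], [0, 0, 0]],
  ],
)

```text
clock: 19.65
position: [0.4753, -0.1186, 0.3092]
ee_rot: [-2.964, -1.041, 0.0]
force: [-0.7, -1.0, -0.2]
width: 0.004
gripper_force: 0.0
```

```bash
python3 - <<'E'
from h import *
a=np.load("a.npy").astype(int);b=arm.get_image("side").astype(int)
d=abs(a-b).max(2)[183:260,300:400];print("changed lid px",(d>12).sum(),d.max())
o=arm.observe();print(o["clock"],o["width"],o["position"],o["force"])
B=np.array([.4768,-.1198,.2477]);print(need(B+[0,0,.008]))
E
```

```text
changed lid px 1 15
19.7 0.006061349277341411 [ 0.47535653 -0.11866583  0.30923665] [ 0.24150217 -0.06637053  0.42962425]
(array([0.04, 0.18, 5.35]), array([ 0.   , -0.   ,  0.002]))
```

```bash
python3 - <<'E'
from h import *
p=arm.camera_params("wrist");im=arm.get_image("wrist")
B=np.array([.4768,-.1198,.2477])
print([proj(p,B+k*EY+z*np.array([0,0,1])).round(1) for k in(-.068,0,.068) for z in (0,)])
g=im[...,1]
for r in(180,210,240): print(r,[(c) for c in range(270,350) if (int(g[r,c])<70)!=(int(g[r,c-1])<70)])
cv2.imwrite("pics/w3.png",im[:,:,::-1])
E
```

```text
[array([322.9, 358.2]), array([323.4, 256.4]), array([323.9, 138.2])]
180 [301, 309, 311, 312, 316, 330]
210 [302, 304, 306, 312, 313, 314, 318, 330]
240 [302, 313, 314, 315, 317, 318, 319, 330]
```

View pics/w3.png

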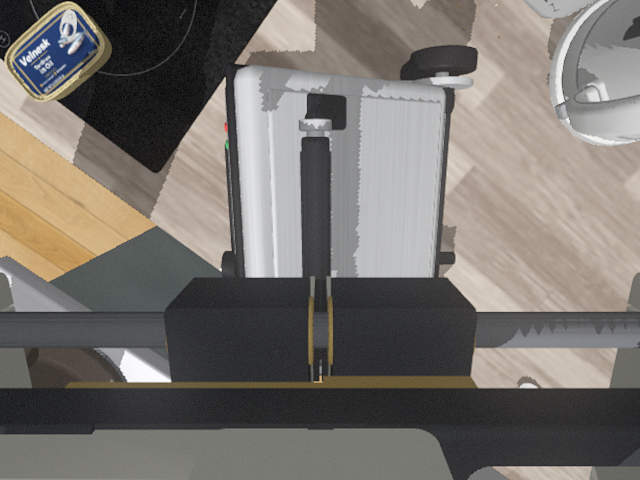

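The bar is centred at column 316 against 323 predicted, so it sits about 4.5 mm further to -y. The lid settled slightly on release and has been static since. I'll move over the bar and press.

Emit:
send_rows(
  increments=[
    [0, [0, -0.27, 2], [0, 0, 0]],
    [0, [0, 0, 2], [0, 0, 0]],
    [0, [0, 0, 0.8], [0, 0, 0]],
    [0, [0, 0, 0], [0, 0, 0]],
    [0, [0, 0, 0], [0, 0, 0]],
  ],
)

```text
clock: 20.25
position: [0.474, -0.1168, 0.2618]
ee_rot: [2.964, 1.041, 0.001]
force: [0.4, -0.8, 0.8]
width: 0.007
gripper_force: 0.0
```

Emit:
send_rows(
  increments=[
    [0, [0, 0, 0.06], [0, 0, 0]],
    [0, [0, 0, 0.06], [0, 0, 0]],
    [0, [0, 0, 0.06], [0, 0, 0]],
    [0, [0, 0, 0.06], [0, 0, 0]],
    [0, [0, 0, 0.06], [0, 0, 0]],
  ],
)

```text
clock: 20.75
position: [0.4737, -0.1166, 0.2583]
ee_rot: [-2.964, -1.041, -0.0]
force: [0.2, -0.4, -0.6]
width: 0.004
gripper_force: 0.0
```

Emit:
send_rows(
  increments=[
    [0, [0, 0, 0.04], [0, 0, 0]],
    [0, [0, 0, 0.04], [0, 0, 0]],
    [0, [0, 0, 0.04], [0, 0, 0]],
    [0, [0, 0, 0.03], [0, 0, 0]],
    [0, [0, 0, 0.03], [0, 0, 0]],
  ],
)

```text
clock: 21.25
position: [0.4736, -0.1165, 0.2564]
ee_rot: [-2.964, -1.041, 0.0]
force: [-0.9, -0.6, -0.3]
width: 0.006
gripper_force: 0.0
```

Emit:
send_rows(
  increments=[
    [0, [0, 0, 0.03], [0, 0, 0]],
    [0, [0, 0, 0.03], [0, 0, 0]],
    [0, [0, 0, 0.03], [0, 0, 0]],
  ],
)

```text
clock: 21.55
position: [0.4737, -0.1165, 0.2555]
ee_rot: [-2.964, -1.041, -0.0]
force: [-0.3, 0.1, 0.3]
width: 0.007
gripper_force: 0.0
```

Emit:
send_rows(
  increments=[
    [0, [0, 0, 0.03], [0, 0, 0]],
    [0, [0, 0, 0.03], [0, 0, 0]],
    [0, [0, 0, 0.02], [0, 0, 0]],
  ],
)

```text
clock: 21.85
position: [0.4737, -0.1166, 0.2547]
ee_rot: [-2.964, -1.041, 0.0]
force: [-0.2, 0.6, -0.3]
width: 0.004
gripper_force: 0.0
```

Emit:
send_rows(
  increments=[
    [0, [0, 0, 0.02], [0, 0, 0]],
    [0, [0, 0, 0.02], [0, 0, 0]],
  ],
)

```text
clock: 22.05
position: [0.4736, -0.1165, 0.2543]
ee_rot: [-2.964, -1.041, 0.0]
force: [0.1, 0.6, -0.0]
width: 0.001
gripper_force: 0.0
```

Emit:
send_rows(
  increments=[
    [0, [0, 0, 0.02], [0, 0, 0]],
    [0, [0, 0, 0.02], [0, 0, 0]],
  ],
)

```text
clock: 22.25
position: [0.4737, -0.1165, 0.2539]
ee_rot: [-2.964, -1.041, -0.0]
force: [0.3, 0.4, 0.4]
width: 0.008
gripper_force: 0.0
```

Emit:
send_rows(
  increments=[
    [0, [0, 0, 0.02], [0, 0, 0]],
    [0, [0, 0, 0.02], [0, 0, 0]],
    [0, [0, 0, 0.02], [0, 0, 0]],
  ],
)

```text
clock: 22.55
position: [0.4737, -0.1166, 0.2533]
ee_rot: [-2.964, -1.041, -0.0]
force: [-0.3, -0.0, 0.9]
width: 0.004
gripper_force: 0.0
```

Emit:
send_rows(
  increments=[
    [0, [0, 0, 0.02], [0, 0, 0]],
    [0, [0, 0, 0.02], [0, 0, 0]],
  ],
)

```text
clock: 22.75
position: [0.4736, -0.1165, 0.253]
ee_rot: [-2.964, -1.041, -0.0]
force: [-1.0, 0.3, 2.7]
width: 0.003
gripper_force: 1.3
```

Emit:
send_rows(
  increments=[
    [0, [0, 0, 0.02], [0, 0, 0]],
    [0, [0, 0, 0.02], [0, 0, 0]],
  ],
)

```text
clock: 22.95
position: [0.4735, -0.1163, 0.2527]
ee_rot: [-2.963, -1.041, 0.0]
force: [-3.0, 1.6, 6.4]
width: 0.007
gripper_force: 3.3
```

Emit:
send_rows(
  increments=[
    [0, [0, 0.02, -0.015], [0, 0, 0]],
    [0, [0, 0, 0], [0, 0, 0]],
  ],
)

```text
clock: 23.15
position: [0.4735, -0.1164, 0.2528]
ee_rot: [-2.963, -1.041, 0.0]
force: [-3.9, 2.9, 5.5]
width: 0.003
gripper_force: 2.8
```

Emit:
send_rows(
  increments=[
    [0, [0, 0, 0], [0, 0, 0]],
    [0, [0, 0, 0], [0, 0, 0]],
  ],
)

```text
clock: 23.35
position: [0.4735, -0.1164, 0.2527]
ee_rot: [-2.963, -1.041, 0.0]
force: [-3.4, 2.7, 5.5]
width: 0.002
gripper_force: 2.8
```

Emit:
send_rows(
  increments=[
    [0, [0, -0.04, 0], [0, 0, 0]],
    [0, [0, 0, 0], [0, 0, 0]],
    [0, [0, 0, 0], [0, 0, 0]],
    [0, [0, 0, 0], [0, 0, 0]],
  ],
)

```text
clock: 23.75
position: [0.4735, -0.1163, 0.2527]
ee_rot: [-2.964, -1.041, 0.0]
force: [-2.7, 2.6, 5.6]
width: 0.006
gripper_force: 2.6
```

Emit:
send_rows(
  increments=[
    [0, [0, 0, 0], [0, 0, 0]],
    [0, [0, 0, 0], [0, 0, 0]],
    [0, [0, 0, 0], [0, 0, 0]],
  ],
)

```text
clock: 24.05
position: [0.4735, -0.1163, 0.2527]
ee_rot: [-2.964, -1.041, -0.0]
force: [-2.2, 1.9, 5.2]
width: 0.005
gripper_force: 2.6
```

Emit:
send_rows(
  increments=[
    [0, [0, -0.03, 0], [0, 0, 0]],
    [0, [0, 0, 0], [0, 0, 0]],
    [0, [0, 0, 0], [0, 0, 0]],
    [0, [0, 0, 0], [0, 0, 0]],
    [0, [0, 0, 0], [0, 0, 0]],
  ],
)

```text
clock: 24.55
position: [0.4734, -0.1162, 0.2527]
ee_rot: [2.964, 1.041, 0.0]
force: [-1.3, 1.7, 4.2]
width: 0.008
gripper_force: 1.9
```

Emit:
send_rows(
  increments=[
    [0, [0, 0, 0], [0, 0, 0]],
    [0, [0, 0, 0], [0, 0, 0]],
    [0, [0, 0, 0], [0, 0, 0]],
    [0, [0, 0, 0], [0, 0, 0]],
    [0, [0, 0, 0], [0, 0, 0]],
  ],
)

```text
clock: 25.05
position: [0.4734, -0.1162, 0.2527]
ee_rot: [2.964, 1.041, 0.0]
force: [-2.1, 1.5, 2.9]
width: 0.008
gripper_force: 1.7
```

Emit:
send_rows(
  increments=[
    [0, [0, 0, 0], [0, 0, 0]],
    [0, [0, 0, 0], [0, 0, 0]],
    [0, [0, 0, 0], [0, 0, 0]],
    [0, [0, 0, 0], [0, 0, 0]],
    [0, [0, 0, 0], [0, 0, 0]],
  ],
)

```text
clock: 25.55
position: [0.4733, -0.1162, 0.2526]
ee_rot: [-2.964, -1.041, 0.0]
force: [-1.0, 0.1, 3.5]
width: 0.001
gripper_force: 1.6
```

Emit:
send_rows(
  increments=[
    [0, [0, 0, 0.017], [0, 0, 0]],
    [0, [0, 0, 0], [0, 0, 0]],
    [0, [0, 0, 0], [0, 0, 0]],
    [0, [0, 0, 0], [0, 0, 0]],
  ],
)

```text
clock: 25.95
position: [0.4733, -0.1161, 0.2525]
ee_rot: [-2.964, -1.041, -0.0]
force: [-2.6, 1.2, 5.0]
width: 0.006
gripper_force: 2.6
```

Emit:
send_rows(
  increments=[
    [0, [0, 0, 0], [0, 0, 0]],
    [0, [0, 0, 0], [0, 0, 0]],
    [0, [0, 0, 0], [0, 0, 0]],
    [0, [0, 0, 0], [0, 0, 0]],
  ],
)

```text
clock: 26.35
position: [0.4733, -0.1161, 0.2525]
ee_rot: [-2.964, -1.041, -0.0]
force: [-1.1, 1.3, 5.2]
width: 0.006
gripper_force: 2.6
```

Emit:
send_rows(
  increments=[
    [0, [0, 0, 0.002], [0, 0, 0]],
    [0, [0, 0, 0], [0, 0, 0]],
    [0, [0, 0, 0], [0, 0, 0]],
    [0, [0, 0, 0], [0, 0, 0]],
    [0, [0, 0, 0], [0, 0, 0]],
  ],
)

```text
clock: 26.85
position: [0.4733, -0.1161, 0.2525]
ee_rot: [-2.964, -1.041, -0.0]
force: [-1.5, 2.3, 6.1]
width: 0.005
gripper_force: 2.7
```

Emit:
send_rows(
  increments=[
    [0, [0, 0, 0.004], [0, 0, 0]],
    [0, [0, 0, 0], [0, 0, 0]],
    [0, [0, 0, 0], [0, 0, 0]],
    [0, [0, 0, 0], [0, 0, 0]],
    [0, [0, 0, 0], [0, 0, 0]],
  ],
)

```text
clock: 27.35
position: [0.4733, -0.1161, 0.2525]
ee_rot: [-2.964, -1.041, 0.0]
force: [-1.9, 1.3, 5.0]
width: 0.005
gripper_force: 2.8
```

Emit:
send_rows(
  increments=[
    [0, [0, 0, 0.004], [0, 0, 0]],
    [0, [0, 0, 0], [0, 0, 0]],
    [0, [0, 0, 0], [0, 0, 0]],
    [0, [0, 0, 0], [0, 0, 0]],
    [0, [0, 0, 0], [0, 0, 0]],
  ],
)

```text
clock: 27.85
position: [0.4733, -0.116, 0.2525]
ee_rot: [-2.964, -1.041, 0.0]
force: [-3.1, 2.5, 5.6]
width: 0.004
gripper_force: 3.0
```

About 5 N was held steadily for 2 s with the height unchanged at 0.2525. I'll retreat straight up and check that the lid stays.

Emit:
send_rows(
  increments=[
    [0, [0, 0, -0.5], [0, 0, 0]],
    [0, [0, 0, -2], [0, 0, 0]],
    [0, [0, 0, -3], [0, 0, 0]],
    [0, [0, 0, -3], [0, 0, 0]],
    [0, [0, 0, -1], [0, 0, 0]],
  ],
)

```text
clock: 28.35
position: [0.4745, -0.117, 0.3501]
ee_rot: [2.963, 1.04, 0.006]
force: [0.1, -1.3, -0.4]
width: 0.004
gripper_force: 0.0
```

```bash
python3 -c "
from h import *
np.save('b.npy',arm.get_image('side'))"
```

Emit:
send_rows(
  increments=[
    [0, [0, 0, 0], [0, 0, 0]],
    [0, [0, 0, 0], [0, 0, 0]],
    [0, [0, 0, 0], [0, 0, 0]],
    [0, [0, 0, 0], [0, 0, 0]],
    [0, [0, 0, 0], [0, 0, 0]],
  ],
)

```text
clock: 28.9
position: [0.4731, -0.1161, 0.3469]
ee_rot: [-2.964, -1.041, 0.001]
force: [0.6, -0.6, -0.3]
width: 0.006
gripper_force: 0.0
```

Emit:
send_rows(
  increments=[
    [0, [0, 0, 0], [0, 0, 0]],
    [0, [0, 0, 0], [0, 0, 0]],
    [0, [0, 0, 0], [0, 0, 0]],
    [0, [0, 0, 0], [0, 0, 0]],
    [0, [0, 0, 0], [0, 0, 0]],
  ],
)

```text
clock: 29.4
position: [0.4733, -0.1162, 0.3474]
ee_rot: [-2.964, -1.041, -0.0]
force: [0.4, -0.5, -0.1]
width: 0.002
gripper_force: 0.0
```

```bash
python3 - <<'E'
from h import *
a=np.load("a.npy").astype(int);b=np.load("b.npy").astype(int);c=arm.get_image("side").astype(int)
f=lambda u,v:(abs(u-v).max(2)[183:260,300:400]>12).sum()
print("before press vs now",f(a,c),"last second",f(b,c))
o=arm.observe();print(o["clock"],o["position"],o["force"])
im=c.astype(np.uint8);cv2.imwrite("pics/s3.png",cv2.resize(im[140:275,290:470,::-1],(720,540)))
E
```

```text
before press vs now 65 last second 0
29.45 [ 0.47336113 -0.11612977  0.34742656] [ 0.03427224 -0.01819939  0.39096505]
```

View pics/s3.png

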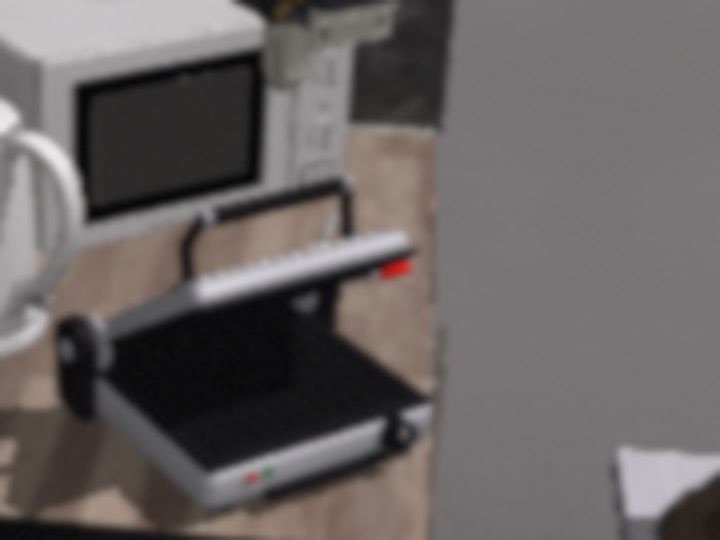

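The lid stands half open and static, with the robot well clear above it, so I'm handing in.

```bash
python3 -c "
from cell import arm
print(arm.sign_off())"
```

```text
the job is handed in; nothing more can be done
None
```

I tightened the brake until it held the lid and handed in at 29 s: the lid stood half open (about 35°) by itself, moving under 1 mm while pressed at about 5 N for 2 s, and I did not touch the other things.

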